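# Load the last spice jar and close the rack's stop up to the row

### The arm

A 6-joint arm with a two-finger parallel gripper is mounted at the origin on a cart in front of the work surface, level with it; the furniture and walls round the work are solid. World frame = base frame: x ahead of the robot, y to its left, z up, the work surface at z = 0. Lengths are in m, angles in rad, forces in N, time in s.
With the tool pointing down it reaches from about 0.35 to 0.875 m from the base axis. Payload 15.5 kg.
Tool frame: the origin (TCP) lies between the finger pads; the fingertips stand tip_reach ahead of it and the grasp point (between the pads) is the TCP (tip_reach is the distance from the TCP to the fingertips, in m); z points along the fingers, y is the line along which they close (so a half turn about z gives the same grasp; the last joint's range is limited). The gripper opens to 85 mm and grips with 20 to 120 N. Pads are 22 mm wide; open, the fingers measure 114 mm over their backs; the gripper's body (76 mm by 85 mm) begins 54 mm behind the grasp point. The pads swing forward as they close: fully open they stand 13 mm farther back than shut.
Start: joints at [-1.331, 0.494, 1.345, -0, 1.302, -0.096], TCP at [0.206, -0.59, 0.25] pointing down, gripper open.
Joint ranges: [-2.91, 2.91], [-0.82, 2.16], [0.22, 2.67], [-1.22, 4.37], [0.12, 2.79], [-3.08, 3.08]. Speed limits (rad/s): [1.89, 1.89, 2.57, 3.01, 3.01, 3.01].

### API

Orientations are given as a unit quaternion [x, y, z, w].
In Python, from workcell import * gives the robot as it stands.
- The arm moves only by the tool step_arm, never from a script. Its argument "motion" is a list of rows, each a list of 5 numbers: the opening, from 0 (shut) to 1 (fully open), then the shift along the tool's x, y, z in mm, then the turn about the tool's z in degrees. In form: [[grip, x, y, z, roll], ...]. A call has 1 to 12 rows; each row is the pose to reach, as a shift and turn from the pose commanded when the call began, along the tool's axes at that moment; what a row does not reach only later rows make up. A row lasts 1/10 s, in which the tool goes at most 50 mm and 8.59 degrees, less where a joint would pass 70% of its speed; a pose out of reach is approached as far as the arm can. A call with a gripper value outside its range is refused whole. The fingers move at their own pace and stop on an object; "force" is the grip in N (left out, the last holds). Time passes only in rows, so rows that repeat a pose let the fingers close. It gives the time, the measured TCP pose, the force, the opening and the grip force at its end, in the units of the state.
- sense(): the state, without advancing time (a new reading comes with each control period).
- get_image(name): name is "scene" or "top"; returns a dict with "frame" (420x560x3 uint8, blue, green, red), "mtx" (3x3 intrinsics, pixels), "camera_from_world" (4x4, takes a point from world to camera coordinates). Camera axes: x right, y up, looking along -z (the intrinsics and any distortion apply to the point x, -y, -z); pixel columns grow to the right and rows downward; lengths in m; the calibration is good to about 2 mm. A picture is of the moment at which its call begins. There is no depth.
- hand_in(): hands the job in; it is judged then, once.
The state is a dict: "time_s": time; "qpos": joint angles; "qd": joint speeds; "tau": joint torques, N m; "ee_pos": TCP position; "ee_rot": TCP orientation; "force": force on the tool from outside, world axes, zero at the start; "ft_torque": the same for the moment, N m; "finger_gap": finger opening in m; "gripper_force": force on a finger pad.
Only numpy, scipy, OpenCV 4.12 (cv2) and the standard library are available. Lean on these libraries where they do the work, as an engineer would, in place of code of your own. Each camera call takes 0.05 s, during which the arm holds its last target. There are 200 camera calls.

### The job

Stand the spice jar that is out on the table upright in the rack's channel with the other two, in the space between them and the sliding stop. Close the stop up to the row: hold its release lever squeezed against the grip plate, slide it toward the jars to the last notch it can reach with all three jars in the channel, and let go so that it locks there. Leave the other things on the table where they are.

Things in the scene. Friction and masses are not known exactly. Their poses are not given: they have to be found in the camera images.
- rack: Fixed spice rack: wooden deck 290 mm long (y) and 8 mm thick, origin at the centre of its underside; z up, x away from the robot. Jars stand on the deck (z = 8 mm) in a channel x = -28 to +28 mm. Back wires to z = 35 mm. Front: aluminium rail, top z = 40 mm; its front carries teeth (x = -47 to -37 mm) with notches between, 24 mm apart. The stop slides on this rail.
- end_face (a point): Middle of the inner face of the wooden end board that shuts the channel at the rack's -y end (rack y = -135 mm, z = 43 mm; the board is 64 mm wide, its top at z = 82 mm).
- stop (a joint): Slide of the stop (m). 0 at the outer notch, where it starts locked; grows as the stop moves to rack -y, toward the jars. Notches every 0.024 from 0 to 0.096. Three jars need 128 to 134 mm; at 0.072 there are 135 mm, so that is the last notch it can reach with all in. It slides with about 1 N, plus 1 to 2 N for the jars. Let go within 4 mm of a notch, the rounded catch centres itself.
- stop_face (a point): Middle of the jar-side face of the stop's wooden board (56 mm wide, 62 mm tall, top at z = 74 mm in the rack), on the channel's middle line, 43 mm above the rack's underside. The stop is a dark steel saddle on the front rail that carries this board, the grip plate and the lever; stop_grip lies 35 mm to rack +y and 46.5 mm to rack -x of this point.
- stop_grip (a point): Moves with the stop, axes as the rack's; 112 mm above the rack's underside, midway between the outer faces of grip plate and squeezed lever. Grip plate: fixed, upright, dark steel, 26 mm wide (y), 6 mm thick, outer face 16.5 mm to +x, top 14 mm above. Lever: same size, on the -x side. To squeeze, close along rack x from above: 55 mm across at the top when let go, 33 mm at 0.32 rad.
- lever (a joint): Release lever of the stop, hinged along rack y (rad). 0 = let go, catch in its notch; above 0.1 while the catch rests on a tooth. Grows to 0.45 as its top is squeezed toward the grip plate (rack +x). From 0.25 the catch is clear and the stop slides; below, it has some 2 mm of play. A spring returns it: 7 N at grip height at 0, 12 N at 0.35.
- lever_top (a point): Top of the lever, middle of its upper edge, 26 mm wide and 6 mm thick. Its pivot lies 60 mm above the rack's underside, 60 mm to rack -x of the channel's middle. Let go it leans out toward the robot; upright at 0.32 rad.
- jar_a: Spice jar in the rack, next to the end board; 44 mm round, 104 mm tall, 0.11 kg. Origin: centre of its underside, z up.
- jar_b: Spice jar in the rack, between jar_a and the stop; 44 mm round, 104 mm tall. Origin: centre of its underside, z up.
- jar_c: Spice jar that stands out on the table in front of the rack, to be put in; 45 mm round (42 mm round the glass below its lid, up to 83 mm), 104 mm tall, 0.11 kg. Origin: centre of its underside, z up.
- mill: Bystander: small glass mill with a domed metal top, 44 mm round, 90 mm tall. Origin: centre of its underside.
- lemon: Bystander: lemon, 71 x 53 x 54 mm. Origin: its underside.
- dropper: Bystander: small brown dropper bottle, 33 mm round, 102 mm tall. Origin: centre of its underside.
Things that resemble listed ones, but are neither listed nor needed, are in the scene too. What is shaped like the jar_b but orange or purple is not meant.

How it is judged:
By the outcome, as a careful person would: the job done as asked, in the order asked, and still so for the second after the job is handed in, with the robot touching nothing.
It also fails if it takes over 54 s, if anything falls off the work surface, if the arm or the gripper's body presses on something with over 40 N, if the wrist force passes 120 N, or if a joint passes its speed limit or range.

## Working session

There is one attempt and no reset: what is moved stays moved. The work goes in short steps, Python scripts to look and compute and a tool call to move; the robot and the scene stay as the last step left them, time stands still between calls to the robot, and variables do not carry over. Pictures are saved under pics/ and viewed, at most 10 in all, crops included, and the job is handed in when it is done.

Besides the shell and the picture viewer there is one more tool, called after "Request:" by a JSON object that holds its "fn" and its "kwargs". step_arm: Moves the arm, as the interface text tells. Its arguments: {"type":"object","properties":{"motion":{"type":"array"},"force":{"type":"number"}},"required":["motion"]}

```bash
mkdir -p pics; ls; python3 - <<'E'
from workcell import *
import cv2,numpy as np
s=sense();print(s)
ims=[]
for n in("scene","top"):
    d=get_image(n);np.savez(f"{n}0.npz",**d);cv2.imwrite(f"pics/{n}0.png",d["frame"]);print(n,d["mtx"].tolist(),d["camera_from_world"].round(4).tolist(),d.keys())
E
```

```text
pics
{'time_s': 0.0, 'qpos': array([-1.33049514e+00,  4.94211681e-01,  1.34615344e+00,  2.79452131e-05,
        1.30250572e+00, -9.55190920e-02]), 'qd': array([ 0.00250337,  0.00186   , -0.00062612,  0.0008695 , -0.00137325,
       -0.00043005]), 'tau': array([-4.71018953e-03, -8.82181406e+01, -3.83869529e+01, -5.72095014e-04,
        1.01420932e-02, -5.98934457e-05]), 'ee_pos': array([ 0.20588105, -0.58974647,  0.24967497]), 'ee_rot': array([ 9.85936600e-01,  1.67118554e-01, -3.27889873e-05, -6.38391568e-04]), 'force': array([-0.4663374 ,  0.71115432, -0.1759019 ]), 'ft_torque': array([0.04663271, 0.01254338, 0.04396329]), 'gripper_force': 0.0, 'finger_gap': 0.085244108920561}
scene [[465.99072139216565, 0.0, 272.32446147016657], [0.0, 465.99072139216565, 216.76429864673224], [0.0, 0.0, 1.0]] [[-0.713, -0.701, -0.0153, 0.4354], [0.4416, -0.4659, 0.7668, -0.2495], [-0.5447, 0.5399, 0.6417, -0.8462], [0.0, 0.0, 0.0, 1.0]] dict_keys(['frame', 'mtx', 'camera_from_world'])
top [[516.0991321964203, 0.0, 278.46939134643156], [0.0, 516.0991321964203, 218.33031378708225], [0.0, 0.0, 1.0]] [[-0.0348, -0.9994, -0.0035, 0.1438], [0.9762, -0.0347, 0.2139, -0.5069], [-0.2139, 0.0041, 0.9769, -1.013], [0.0, 0.0, 0.0, 1.0]] dict_keys(['frame', 'mtx', 'camera_from_world'])
```

View pics/scene0.png

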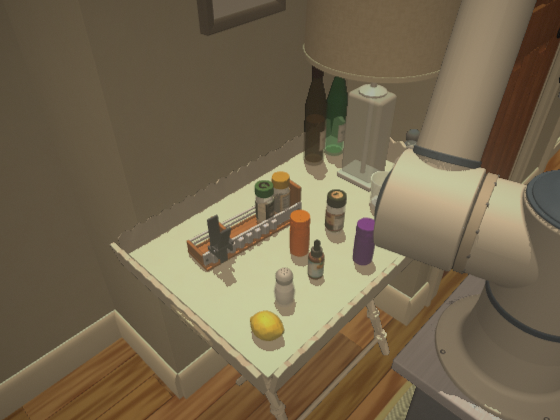

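View pics/top0.png

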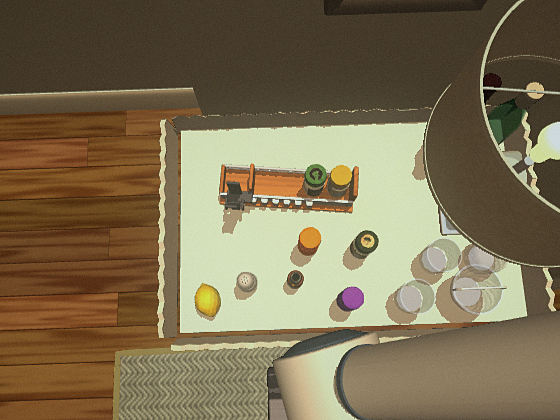

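Candidates for jar_c: the dark-lidded jar at top (366,243) / scene (336,210), the orange one at (310,239) / (300,233), the purple one at (350,298) / (364,242), and the two in the rack at (316,178) and (341,178). The orange and purple ones are ruled out by the description, so I choose the dark-lidded glass jar and check it in a crop.

```bash
python3 - <<'E'
import cv2,numpy as np
a=cv2.imread("pics/top0.png")[155:260,210:390];a=cv2.resize(a,None,fx=4.4,fy=4.4,interpolation=cv2.INTER_CUBIC)
cv2.imwrite("pics/c1.png",a)
b=cv2.imread("pics/scene0.png")[160:285,180:380];b=cv2.resize(b,None,fx=4,fy=4,interpolation=cv2.INTER_CUBIC)
cv2.imwrite("pics/c2.png",b)
E
```

```text
(no output)
```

View pics/c1.png

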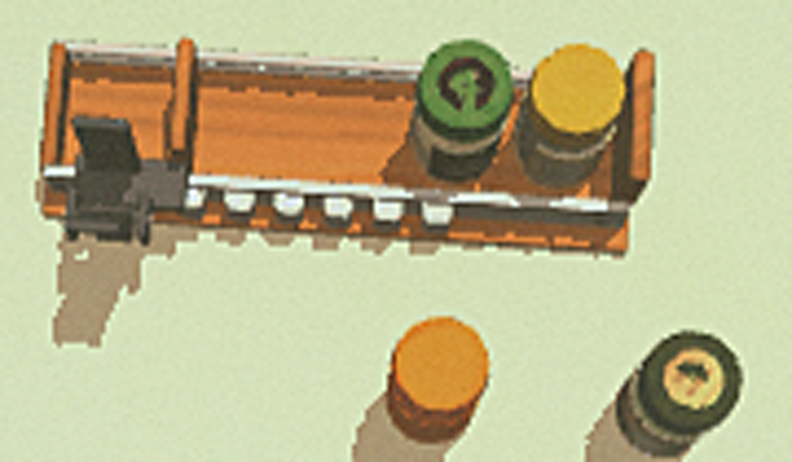

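View pics/c2.png

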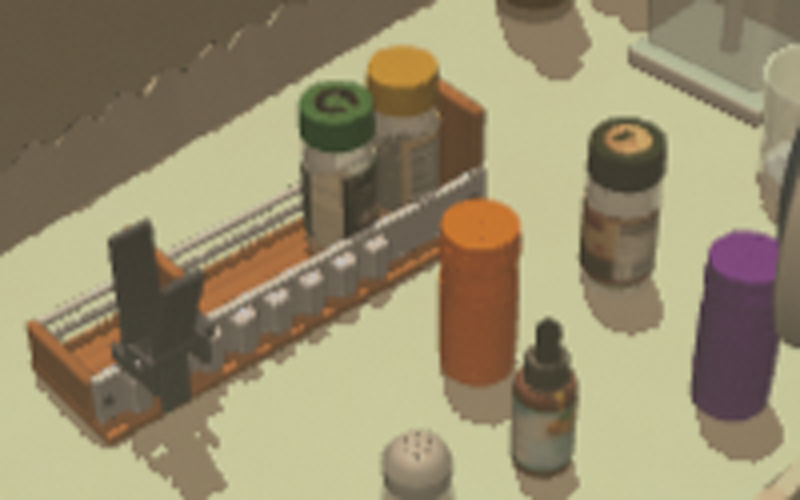

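The crops show jar_c with its dark lid at c1 (691,384) and the rack's jars at (465,85) and (578,88). The stop board top is at (186,95) and the rail top edge runs from (45,172) to (632,208).

```bash
cat >h.py <<'E'
import cv2,numpy as np
def load(f): return dict(np.load(f))
def ray(d,u,v):
    R=d["camera_from_world"][:3,:3];t=d["camera_from_world"][:3,3];K=d["mtx"]
    return -R.T@t, R.T@np.array([(u-K[0,2])/K[0,0],-(v-K[1,2])/K[1,1],-1])
def onz(d,u,v,z):
    c,r=ray(d,u,v);return c+r*(z-c[2])/r[2]
def px(d,p):
    q=d["camera_from_world"][:3,:3]@p+d["camera_from_world"][:3,3];q=d["mtx"]@np.array([q[0],-q[1],-q[2]]);return q[:2]/q[2]
def T(d,u,v,z,s=4.4): return onz(d,210+(u+.5)/s-.5,155+(v+.5)/s-.5,z)[:2].round(4)
def S(d,u,v,z,s=4): return onz(d,180+(u+.5)/s-.5,160+(v+.5)/s-.5,z)[:2].round(4)
E
python3 - <<'E'
from h import *
t=load("top0.npz");s=load("scene0.npz")
for n,a,b,z in[("c",(691,384),(627,142),.104),("b",(465,87),(338,101),.112),("a",(578,88),(403,66),.112)]:print(n,T(t,*a,z),S(s,*b,z))
print("rail",T(t,45,172,.04),T(t,632,208,.04))
print("endin",T(t,627,60,.082),T(t,627,190,.082),"out",T(t,653,60,.082))
print("stop board top jarside",T(t,194,45,.074),T(t,188,150,.074),"other",T(t,178,45,.074))
print("left end top",T(t,66,45,.06),T(t,48,45,.06))
print("deck front edge low",T(t,42,215,.0),T(t,627,253,.0), "front right scene",S(s,110,440,0))
print("plate top",T(t,73,119,.126),T(t,128,124,.126),"scene",S(s,110,235,.126),S(s,148,222,.126))
print("lever top sc",S(s,163,300,.12),S(s,202,272,.12))
# jar c by mask of lid hull
f=t["frame"];
E
```

```text
c [ 0.4478 -0.0443] [ 0.449  -0.0432]
b [0.5862 0.0496] [0.5871 0.0483]
a [ 0.5839 -0.0015] [ 0.5841 -0.0024]
rail [0.5729 0.2483] [ 0.5449 -0.0334]
endin [ 0.6059 -0.0292] [ 0.5432 -0.0251] out [ 0.6054 -0.0414]
stop board top jarside [0.6232 0.1735] [0.5718 0.1775] other [0.6234 0.181 ]
left end top [0.63   0.2354] [0.6303 0.244 ]
deck front edge low [0.5617 0.2545] [ 0.5319 -0.0355] front right scene [0.5659 0.2491]
plate top [0.5733 0.226 ] [0.5701 0.2015] scene [0.5754 0.2243] [0.5692 0.204 ]
lever top sc [0.523 0.234] [0.5248 0.2066]
```

```bash
python3 - <<'E'
from h import *
import workcell
print([n for n in dir(workcell) if not n.startswith('_')], getattr(workcell,'tip_reach',None))
t=load("top0.npz");s=load("scene0.npz")
for z in(.3,.4,.5,.6):
  print(z,"left",onz(t,425,140,z)[:2].round(3),"low",onz(t,545,268,z)[:2].round(3),"scene L",onz(s,304,50,z)[:2].round(3),"low",onz(s,372,75,z)[:2].round(3),"R",onz(s,450,40,z)[:2].round(3))
print("lamp base",onz(s,372,185,.0).round(3)," mugs",[onz(t,u,v,.08)[:2].round(3) for u,v in((434,258),(410,297),(476,290))],"orange",onz(t,310,238,.11)[:2].round(3),"lemon",onz(t,207,300,.03)[:2],"purple",onz(t,350,298,.11)[:2].round(3))
E
```

```text
['Unreachable', 'get_image', 'hand_in', 'sense', 'tip_reach'] 0.019
0.3 left [ 0.581 -0.117] low [ 0.365 -0.283] scene L [ 0.743 -0.257] low [ 0.524 -0.245] R [ 0.504 -0.571]
0.4 left [ 0.543 -0.086] low [ 0.354 -0.231] scene L [ 0.565 -0.052] low [ 0.396 -0.043] R [ 0.381 -0.295]
0.5 left [ 0.506 -0.055] low [ 0.344 -0.179] scene L [0.388 0.152] low [0.268 0.159] R [ 0.257 -0.019]
0.6 left [ 0.469 -0.024] low [ 0.334 -0.128] scene L [0.21  0.357] low [0.14  0.361] R [0.134 0.257]
lamp base [ 0.488 -0.256  0.   ]  mugs [array([ 0.415, -0.18 ]), array([ 0.34 , -0.125]), array([ 0.349, -0.256])] orange [0.458 0.066] lemon [0.35112979 0.27811181] purple [ 0.34  -0.004]
```

```bash
cat >>h.py <<'E'
from scipy.spatial.transform import Rotation as Ro
def plan(s,pts,yaw=None):
    "world pts (m) -> rows x,y,z mm in tool axes; roll deg to bring tool y onto heading yaw (deg)"
    R=Ro.from_quat(s["ee_rot"]).as_matrix();p=s["ee_pos"]
    for q in pts: print((R.T@(np.array(q)-p)*1e3).round(1))
    a=np.degrees(np.arctan2(R[1,1],R[0,1]));print("tool y heading",a,"roll",None if yaw is None else (a-yaw+90)%180-90)
def st(s): print(round(s["time_s"],2),s["ee_pos"].round(4),s["qpos"].round(3),s["force"].round(1),round(s["finger_gap"],4))
E
python3 - <<'E'
from h import *;from workcell import sense
s=sense();st(s)
plan(s,[(.19,-.545,.25),(.165,-.5,.25),(.14,-.45,.25),(.13,-.41,.25),(.13,-.37,.25),(.155,-.335,.25),(.185,-.31,.25),(.215,-.285,.25),(.245,-.26,.25)],-5.75)
E
```

```text
0.1 [ 0.2059 -0.5898  0.2498] [-1.331  0.494  1.346 -0.     1.303 -0.096] [-0.5  0.3  0.1] 0.0854
[ -0.2 -47.5  -0.2]
[ -9.  -98.3  -0.1]
[-1.610e+01 -1.537e+02 -1.000e-01]
[ -12.4 -194.8   -0. ]
[   0.8 -232.5    0. ]
[  35.9 -257.3    0. ]
[ 7.25e+01 -2.71e+02  1.00e-01]
[ 1.091e+02 -2.848e+02  1.000e-01]
[ 1.456e+02 -2.985e+02  1.000e-01]
tool y heading -70.75975104100708 roll -65.00975104100708
```

Request:
{"fn": "step_arm", "kwargs": {"motion": [[1,0,-45,0,-7],[1,-9,-90,0,-14],[1,-16,-135,0,-21],[1,-15,-175,0,-28],[1,-8,-205,0,-35],[1,5,-232,0,-42],[1,36,-257,0,-49],[1,72,-271,0,-56],[1,109,-285,0,-62],[1,145,-298,0,-65],[1,145,-298,0,-65]]}}

```text
time_s: 1.2
ee_pos: [0.2468, -0.2582, 0.2502]
ee_rot: [0.74, 0.673, 0.0, -0.0]
force: [0.0, 0.0, -0.3]
finger_gap: 0.085
gripper_force: 0.0
```

```bash
python3 - <<'E'
from h import *;from workcell import *
d=get_image("scene");cv2.imwrite("pics/s1.png",d["frame"])
s=sense();st(s)
plan(s,[(.27,-.235,.25),(.29,-.205,.25),(.31,-.175,.25),(.325,-.145,.25),(.335,-.115,.25),(.345,-.08,.25),(.355,-.045,.25),(.38,-.03,.25),(.41,-.035,.25),(.448,-.0435,.25)],-5.75)
E
```

```text
1.25 [ 0.2457 -0.2595  0.2502] [-0.98   0.113  1.942  0.     1.088 -0.884] [-0.5  0.2 -0.9] 0.0855
[26.8 21.8  0.2]
[58.5 38.8  0.2]
[90.3 55.8  0.2]
[121.6  67.9   0.2]
[152.4  75.    0.3]
[188.2  81.6   0.3]
[224.   88.2   0.3]
[241.4 111.6   0.3]
[239.3 141.9   0.3]
[234.5 180.6   0.3]
tool y heading -5.509258285614085 roll 0.24074171438591918
```

View pics/s1.png

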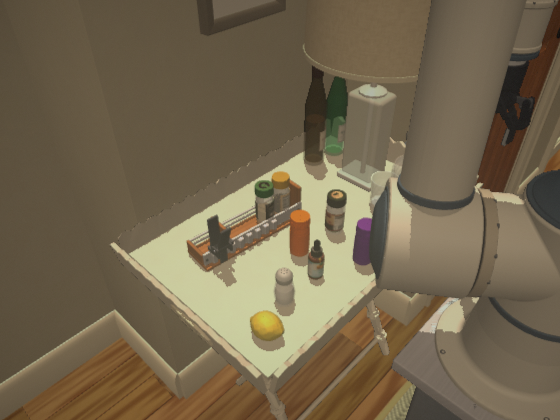

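The scene image shows the table unchanged, with the gripper hanging at (515,90) clear of the lampshade (rim near (375,70)). I go on carefully at a small radius.

Request:
{"fn": "step_arm", "kwargs": {"motion": [[1,24,19,0,0],[1,52,34,0,0],[1,82,49,0,0],[1,100,57,0,0]]}}

```text
time_s: 1.65
ee_pos: [0.3117, -0.1664, 0.2502]
ee_rot: [0.742, 0.67, 0.0, -0.0]
force: [0.1, -0.2, -0.2]
finger_gap: 0.0854
gripper_force: 0.0
```

```bash
python3 - <<'E'
from h import *;from workcell import *
d=get_image("top");a=d["frame"][100:420,250:560];cv2.imwrite("pics/t1.png",cv2.resize(a,None,fx=1.8,fy=1.8))
s=sense();st(s)
plan(s,[(.325,-.145,.25),(.335,-.115,.25),(.345,-.08,.25),(.355,-.045,.25),(.38,-.03,.25),(.41,-.035,.25),(.448,-.0435,.25)],-5.75)
E
```

```text
1.7 [ 0.3121 -0.1651  0.2502] [-6.570e-01  1.060e-01  1.950e+00  1.000e-03  1.086e+00 -5.560e-01] [-1.7  0.3 -0.4] 0.0853
[21.3 10.8  0.2]
[52.1 17.7  0.2]
[88.  24.1  0.3]
[123.8  30.5   0.3]
[141.2  53.8   0.3]
[139.3  84.2   0.3]
[134.7 122.9   0.3]
tool y heading -5.816045693987035 roll -0.06604569398703575
```

View pics/t1.png

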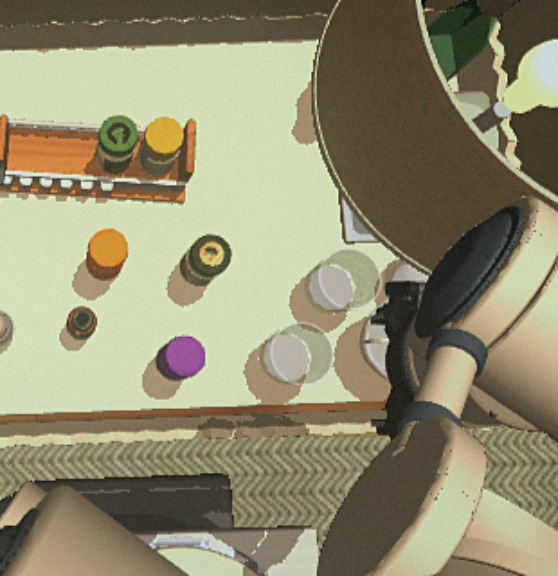

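The top view shows the gripper past the lamp's nearest point. The shade's edge is at about (430,270) in the crop, there is no contact force, and jar_c at (210,255) is clear.

Request:
{"fn": "step_arm", "kwargs": {"motion": [[1,21,10,0,0],[1,52,16,0,0],[1,88,21,0,0],[1,122,28,0,0],[1,141,52,0,0],[1,139,85,0,0],[1,135,123,0,0],[1,135,123,0,0]]}}

```text
time_s: 2.5
ee_pos: [0.4514, -0.0471, 0.2502]
ee_rot: [0.742, 0.67, 0.001, 0.001]
force: [0.5, -0.5, 0.2]
finger_gap: 0.0853
gripper_force: 0.0
```

```bash
python3 - <<'E'
from h import *;from workcell import *
s=sense();st(s)
plan(s,[(.4483,-.0438,.13),(.4483,-.0438,.062)],-5.75)
E
```

```text
2.5 [ 0.4514 -0.0471  0.2502] [-0.236  0.253  1.75  -0.     1.137 -0.134] [ 0.5 -0.5  0.2] 0.0853
[  3.1  -3.7 120.2]
[  3.1  -3.8 188.2]
tool y heading -5.834269392394433 roll -0.08426939239443243
```

Request:
{"fn": "step_arm", "kwargs": {"motion": [[1,0,0,35,0],[1,0,0,70,0],[1,0,0,90,0],[1,0,0,90,0],[1,0,0,90,0]]}}

```text
time_s: 3.0
ee_pos: [0.4472, -0.0459, 0.1606]
ee_rot: [0.742, 0.67, -0.0, -0.0]
force: [-0.2, 0.3, 0.4]
finger_gap: 0.0855
gripper_force: 0.0
```

```bash
python3 - <<'E'
from h import *;from workcell import *
s=sense();st(s)
plan(s,[(.4483,-.0438,.13),(.4483,-.0438,.062)],-5.75)
E
```

```text
3.0 [ 0.4472 -0.0459  0.1606] [-0.235  0.38   1.872 -0.     0.89  -0.133] [-0.2  0.3  0.4] 0.0855
[ 2.2  0.9 30.6]
[ 2.2  1.  98.6]
tool y heading -5.82874455595012 roll -0.07874455595012364
```

Request:
{"fn": "step_arm", "kwargs": {"motion": [[1,2,1,30,0],[1,2,1,60,0],[1,2,1,85,0],[1,2,1,98,0],[1,2,1,98,0],[0,2,1,98,0],[0,2,1,98,0],[0,2,1,98,0],[0,2,1,98,0],[0,2,1,98,0],[0,2,1,98,0],[0,2,1,98,0]], "force": 30}}

```text
time_s: 4.2
ee_pos: [0.4494, -0.0435, 0.0634]
ee_rot: [0.742, 0.671, 0.001, 0.001]
force: [-0.8, -0.1, 16.4]
finger_gap: 0.0435
gripper_force: 20.5
```

```bash
python3 - <<'E'
from h import *;from workcell import *
s=sense();st(s);print(s["gripper_force"])
plan(s,[(.4483,-.0438,.16),(.50,.0,.19),(.5895,.106,.19)],-5.75)
E
```

```text
4.2 [ 0.4494 -0.0435  0.0634] [-0.229  0.564  1.957  0.     0.618 -0.128] [-0.8 -0.1 16.4] 0.0435
20.454022691119462
[ -0.4  -0.8 -96.6]
[  48.3   46.3 -126.5]
[ 162.8  124.7 -126.3]
tool y heading -5.761051186168076 roll -0.011051186168074878
```

Request:
{"fn": "step_arm", "kwargs": {"motion": [[0,0,0,-20,0],[0,0,0,-55,0],[0,0,0,-95,0],[0,0,0,-130,0],[0,15,15,-135,0],[0,45,40,-135,0],[0,80,65,-135,0],[0,115,90,-135,0],[0,145,112,-135,0],[0,160,122,-135,0],[0,160,122,-135,0],[0,160,122,-135,0]]}}

```text
time_s: 5.4
ee_pos: [0.5855, 0.1036, 0.1974]
ee_rot: [0.742, 0.671, -0.0, -0.0]
force: [-0.6, 0.5, -0.2]
finger_gap: 0.0435
gripper_force: 27.1
```

```bash
python3 - <<'E'
from h import *;from workcell import *
s=sense();st(s);print(s["gripper_force"])
ims=[]
d=get_image("top");np.savez("top2.npz",**d)
e=get_image("scene");np.savez("scene2.npz",**e)
a=cv2.resize(d["frame"][150:260,205:375],(680,440),interpolation=cv2.INTER_CUBIC)
cv2.imwrite("pics/t2.png",a)
plan(s,[(.5922,.118,.12),(.5922,.118,.075)],-5.75)
E
```

```text
5.4 [0.5855 0.1036 0.1974] [ 0.075  0.506  1.486 -0.     1.15   0.175] [-0.6  0.5 -0.2] 0.0435
27.144531465601176
[15.   5.3 77.4]
[ 15.    5.3 122.4]
tool y heading -5.721009717239984 roll 0.028990282760020136
```

View pics/t2.png

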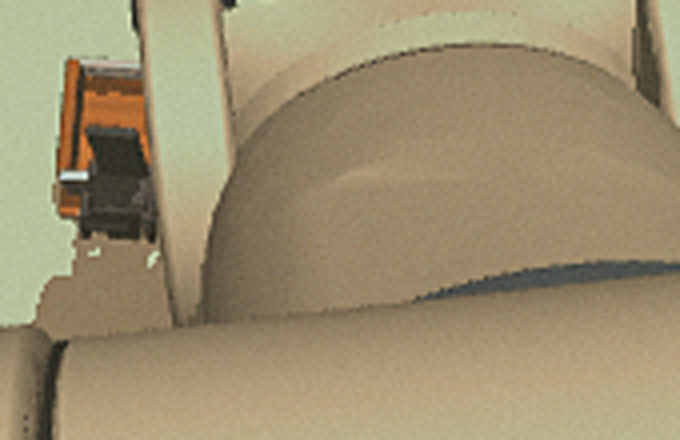

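The arm hides the rack in the top view. I check with the scene camera closer to the channel.

Request:
{"fn": "step_arm", "kwargs": {"motion": [[0,8,3,0,0],[0,15,5,20,0],[0,15,5,55,0],[0,15,5,70,0],[0,15,5,70,0],[0,15,5,70,0]]}}

```text
time_s: 6.1
ee_pos: [0.5927, 0.118, 0.1278]
ee_rot: [0.742, 0.671, 0.0, 0.0]
force: [0.4, -0.2, -0.8]
finger_gap: 0.0434
gripper_force: 27.1
```

```bash
python3 - <<'E'
from h import *;from workcell import *
e=get_image("scene");np.savez("scene3.npz",**e)
cv2.imwrite("pics/s3.png",cv2.resize(e["frame"][130:280,170:370],(800,600),interpolation=cv2.INTER_CUBIC))
s=sense();st(s)
plan(s,[(.5922,.118,.12),(.5922,.118,.071)],-5.75)
E
```

```text
6.15 [0.5931 0.1181 0.1284] [0.098 0.602 1.528 0.    1.01  0.199] [ 0.8 -1.2 -1.3] 0.0431
[-0.2 -0.9  8.4]
[-0.2 -0.9 57.4]
tool y heading -5.776108539271967 roll -0.02610853927197354
```

View pics/s3.png

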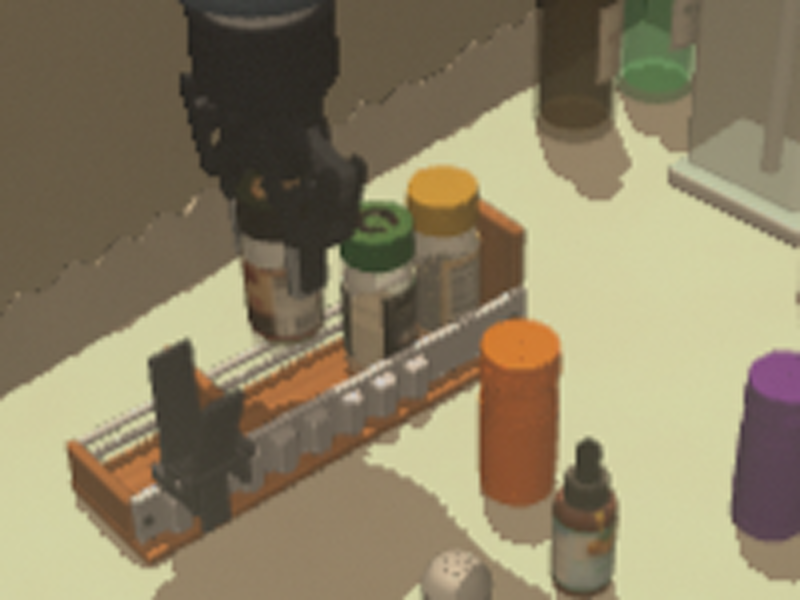

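The jar is held upright over the channel, its bottom at about (285,335) in the crop, clear of the green-lidded jar. Lowering.

Request:
{"fn": "step_arm", "kwargs": {"motion": [[0,0,-1,15,0],[0,0,-1,30,0],[0,0,-1,42,0],[0,0,-1,50,0],[0,0,-1,53,0],[0,0,-1,54,0],[0,0,-1,54,0]]}}

```text
time_s: 6.85
ee_pos: [0.5917, 0.1182, 0.0737]
ee_rot: [0.742, 0.671, 0.0, 0.0]
force: [0.7, 0.4, -1.0]
finger_gap: 0.0431
gripper_force: 27.2
```

```bash
python3 - <<'E'
from h import *;from workcell import *
s=sense();st(s)
E
```

```text
6.85 [0.5917 0.1182 0.0737] [0.098 0.676 1.569 0.    0.896 0.199] [ 0.7  0.4 -1. ] 0.0431
```

Request:
{"fn": "step_arm", "kwargs": {"motion": [[0,0,0,1,0],[0,0,0,2,0],[0,0,0,2.5,0],[0,0,0,2.5,0]]}}

```text
time_s: 7.25
ee_pos: [0.5918, 0.1181, 0.0717]
ee_rot: [0.742, 0.671, 0.0, 0.0]
force: [-3.0, -1.6, 11.8]
finger_gap: 0.0433
gripper_force: 28.1
```

Request:
{"fn": "step_arm", "kwargs": {"motion": [[0.6,0,0,-1,0],[0.75,0,0,-1,0],[0.75,0,0,-1,0],[0.75,0,0,-1,0],[0.75,0,0,-1,0],[0.75,0,0,-25,0],[0.75,0,0,-55,0],[0.75,0,0,-90,0],[0.75,0,0,-120,0],[0.75,0,0,-120,0]]}}

```text
time_s: 8.25
ee_pos: [0.5934, 0.1184, 0.1948]
ee_rot: [0.742, 0.671, 0.003, 0.002]
force: [0.0, 0.4, -0.7]
finger_gap: 0.0641
gripper_force: 0.0
```

```bash
python3 - <<'E'
from h import *;from workcell import *
e=get_image("scene");np.savez("scene4.npz",**e)
cv2.imwrite("pics/s4.png",cv2.resize(e["frame"][150:270,200:320],(600,600),interpolation=cv2.INTER_CUBIC))
s=sense();st(s)
O=np.array([.591,.106]);ex=np.array([.995,-.1002]);ey=np.array([.1002,.995])
g=O-.0465*ex+.107*ey;print(g)
plan(s,[(*g,.19),(*g,.14),(*g,.112)],-5.75)
for p in [(-.030,.107),(-.036,.107)]:
  q=O+p[0]*ex+p[1]*ey;print(px(e,np.array([*q,.126])))
E
```

```text
8.3 [0.5924 0.1183 0.1926] [0.098 0.522 1.471 0.    1.145 0.199] [-0.5 -0.2 -1. ] 0.0643
[0.5554539 0.2171243]
[ 94.7 -46.7   2.5]
[ 94.6 -46.9  52.5]
[ 94.6 -47.   80.5]
tool y heading -5.758400364856165 roll -0.008400364856157694
[211.51601443 217.12827534]
[213.15635811 218.54992245]
```

View pics/s4.png

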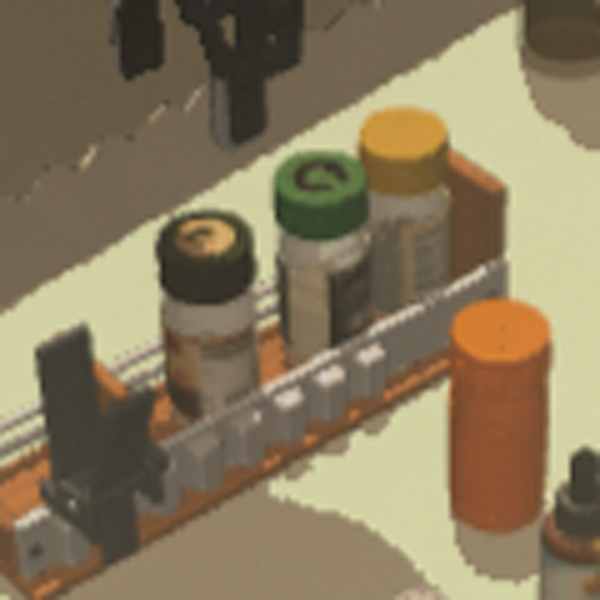

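The jar stands upright in the channel at (207,320), with its base on the deck between the rail and the wires. The plate top at crop (62,337) matches my predicted stop_grip. Now I go to the stop, descending 11 mm to the robot side of its grip middle, fully open.

Request:
{"fn": "step_arm", "kwargs": {"motion": [[1,30,-30,0,0],[1,60,-50,0,0],[1,90,-58,0,0],[1,94.7,-58,0,0],[1,94.7,-58,0,0],[1,94.7,-58,20,0],[1,94.7,-58,30,0],[1,94.7,-58,30,0]]}}

```text
time_s: 9.1
ee_pos: [0.5425, 0.217, 0.1591]
ee_rot: [0.742, 0.67, -0.002, -0.001]
force: [0.7, 0.0, 0.1]
finger_gap: 0.0855
gripper_force: 0.0
```

```bash
python3 - <<'E'
from h import *;from workcell import *
e=get_image("scene");np.savez("scene5.npz",**e)
cv2.imwrite("pics/s5.png",cv2.resize(e["frame"][150:270,170:290],(600,600),interpolation=cv2.INTER_CUBIC))
s=sense();st(s)
O=np.array([.591,.106]);ex=np.array([.995,-.1002]);ey=np.array([.1002,.995])
g=O-.0465*ex+.107*ey;h=O-.0575*ex+.107*ey
plan(s,[(*h,.14),(*h,.112),(*g,.112)],-5.75)
E
```

```text
9.15 [0.543  0.2173 0.16  ] [ 0.279  0.539  1.548 -0.     1.056  0.38 ] [-0.1  0.   0.5] 0.0855
[ 1.1  1.4 20. ]
[ 1.1  1.5 48. ]
[ 1.1 12.5 48. ]
tool y heading -5.812096291582869 roll -0.06209629158287555
```

Request:
{"fn": "step_arm", "kwargs": {"motion": [[1,1,1,10,0],[1,1,1,20,0],[1,1,1,30,0],[1,1,1,38,0],[1,1,1,38,0]]}}

```text
time_s: 9.65
ee_pos: [0.5437, 0.2189, 0.1214]
ee_rot: [0.742, 0.671, -0.001, -0.0]
force: [-1.1, -0.2, -0.2]
finger_gap: 0.0852
gripper_force: 0.0
```

Request:
{"fn": "step_arm", "kwargs": {"motion": [[1,0,0,5,0],[1,0,0,9,0],[1,0,6,9,0],[1,0,11,9,0],[1,0,11,9,0],[1,0,11,9,0]]}}

```text
time_s: 10.25
ee_pos: [0.5556, 0.2179, 0.1139]
ee_rot: [0.742, 0.671, 0.0, 0.0]
force: [-0.3, 0.4, -0.6]
finger_gap: 0.0853
gripper_force: 0.0
```

```bash
python3 - <<'E'
from h import *;from workcell import *
s=sense();st(s)
O=np.array([.591,.106]);ex=np.array([.995,-.1002]);ey=np.array([.1002,.995])
g=O-.0465*ex+.107*ey
plan(s,[(*g,.112)],-5.75)
E
```

```text
10.25 [0.5556 0.2179 0.1139] [0.274 0.613 1.559 0.    0.97  0.375] [-0.3  0.4 -0.6] 0.0853
[-0.8 -0.   1.9]
tool y heading -5.7740687831088655 roll -0.024068783108859293
```

Request:
{"fn": "step_arm", "kwargs": {"motion": [[0.8,0,0,1,0],[0.65,0,0,1,0],[0.5,0,0,1,0],[0.42,0,0,1,0],[0.42,0,0,1,0],[0.42,0,0,1,0]], "force": 40}}

```text
time_s: 10.85
ee_pos: [0.5561, 0.2182, 0.1134]
ee_rot: [0.742, 0.671, 0.001, 0.0]
force: [2.7, 0.1, 6.6]
finger_gap: 0.0364
gripper_force: 10.8
```

Request:
{"fn": "step_arm", "kwargs": {"motion": [[0.4,0,0,0,0],[0.38,0,1,0,0],[0.38,0,1.5,0,0],[0.38,0,1.5,0,0]]}}

```text
time_s: 11.25
ee_pos: [0.5577, 0.2181, 0.1137]
ee_rot: [0.742, 0.671, 0.001, 0.0]
force: [1.6, 0.4, 11.4]
finger_gap: 0.0328
gripper_force: 13.8
```

Request:
{"fn": "step_arm", "kwargs": {"motion": [[0.38,-2,0,0,0],[0.38,-5,0,0,0],[0.38,-8,0,0,0],[0.38,-8,0,0,0]]}}

```text
time_s: 11.65
ee_pos: [0.5569, 0.2098, 0.1137]
ee_rot: [0.742, 0.671, 0.001, 0.001]
force: [2.0, -1.4, 10.6]
finger_gap: 0.033
gripper_force: 13.9
```

Request:
{"fn": "step_arm", "kwargs": {"motion": [[0.38,-6,0,0,0],[0.38,-14,0,0,0],[0.38,-22,0,0,0],[0.38,-30,0,0,0],[0.38,-30,0,0,0]]}}

```text
time_s: 12.15
ee_pos: [0.5538, 0.1795, 0.1137]
ee_rot: [0.742, 0.67, 0.001, 0.001]
force: [0.6, -1.2, 11.0]
finger_gap: 0.0329
gripper_force: 13.6
```

```bash
python3 - <<'E'
from h import *;from workcell import *
s=sense();st(s)
a=load("scene4.npz")
e=get_image("scene");np.savez("scene6.npz",**e)
d=get_image("top");np.savez("top6.npz",**d)
cv2.imwrite("pics/s6.png",cv2.resize(e["frame"][150:270,190:310],(600,600),interpolation=cv2.INTER_CUBIC))
O=np.array([.591,.106]);ex=np.array([.995,-.1002]);ey=np.array([.1002,.995])
print((s["ee_pos"][:2]-O)@ey)
E
```

```text
12.15 [0.5538 0.1795 0.1137] [ 0.211  0.597  1.598 -0.     0.945  0.312] [ 0.6 -1.2 11. ] 0.0329
0.06937626804140627
```

View pics/s6.png

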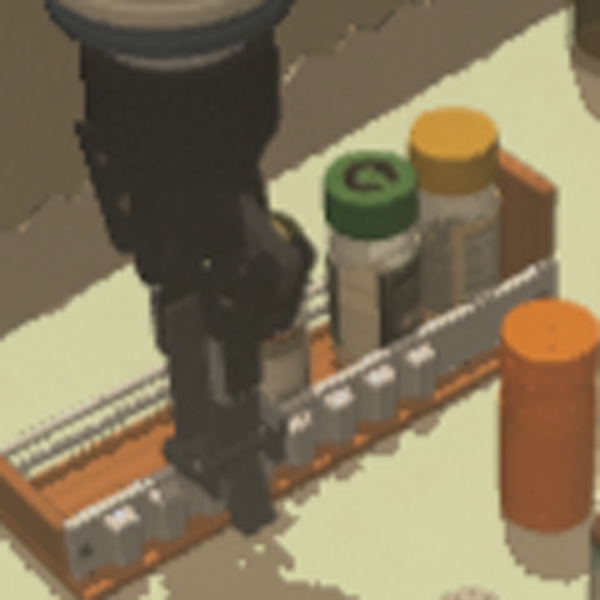

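The stop is sliding with the gripper, its lever squeezed at crop (250,480), and the jars are all upright. It has travelled 38 mm, so 34 mm remain.

Request:
{"fn": "step_arm", "kwargs": {"motion": [[0.38,-4,0,0,0],[0.38,-8,0,0,0],[0.38,-12,0,0,0],[0.38,-16,0,0,0],[0.38,-20,0,0,0],[0.38,-24,0,0,0],[0.38,-27,0,0,0],[0.38,-30,0,0,0],[0.38,-30,0,0,0]]}}

```text
time_s: 13.15
ee_pos: [0.5508, 0.1502, 0.1137]
ee_rot: [0.742, 0.671, 0.001, 0.001]
force: [1.8, -1.1, 11.9]
finger_gap: 0.0328
gripper_force: 13.5
```

Request:
{"fn": "step_arm", "kwargs": {"motion": [[0.38,-1,0,0,0],[0.38,-2,0,0,0],[0.38,-3,0,0,0],[0.38,-4,0,0,0],[0.38,-4,0,0,0]]}}

```text
time_s: 13.65
ee_pos: [0.5504, 0.1465, 0.1137]
ee_rot: [0.742, 0.671, 0.001, 0.0]
force: [1.0, 1.9, 11.9]
finger_gap: 0.0326
gripper_force: 13.5
```

```bash
python3 - <<'E'
from h import *;from workcell import *
s=sense();st(s)
ey=np.array([.1002,.995])
print((np.array([.5577,.2181])-s["ee_pos"][:2])@ey)
E
```

```text
13.65 [0.5504 0.1465 0.1137] [0.155 0.583 1.63  0.    0.926 0.256] [ 1.   1.9 11.9] 0.0326
0.07194971053531211
```

Request:
{"fn": "step_arm", "kwargs": {"motion": [[0.5,0,0,0,0],[0.65,0,0,0,0],[0.8,0,0,0,0],[1,0,0,0,0],[1,0,0,0,0],[1,0,-5,0,0],[1,0,-10,0,0],[1,0,-10,-15,0],[1,0,-10,-40,0],[1,0,-10,-80,0],[1,0,-10,-120,0],[1,0,-10,-120,0]]}}

```text
time_s: 14.85
ee_pos: [0.5415, 0.1477, 0.2378]
ee_rot: [0.742, 0.671, 0.003, 0.002]
force: [0.2, 0.4, -1.3]
finger_gap: 0.0855
gripper_force: 0.0
```

```bash
python3 - <<'E'
from h import *;from workcell import *
s=sense();st(s)
plan(s,[(.45,.15,.23),(.38,.13,.23)])
E
```

```text
14.85 [0.5415 0.1477 0.2378] [0.16  0.414 1.527 0.    1.193 0.26 ] [ 0.2  0.4 -1.3] 0.0855
[ -6.9 -91.3   7.1]
[ -33.8 -158.9    6.5]
tool y heading -5.751822950692087 roll None
```

Request:
{"fn": "step_arm", "kwargs": {"motion": [[1,0,-35,0,0],[1,5,-75,0,0],[1,10,-110,0,0],[1,20,-140,0,0],[1,30,-160,0,0],[1,30,-160,0,0]]}}

```text
time_s: 15.45
ee_pos: [0.3805, 0.1937, 0.2325]
ee_rot: [0.741, 0.671, -0.001, -0.0]
force: [0.3, -0.6, 0.5]
finger_gap: 0.0852
gripper_force: 0.0
```

```bash
python3 - <<'E'
from h import *;from workcell import *
s=sense();st(s)
e=get_image("scene");np.savez("scene7.npz",**e);d=get_image("top");np.savez("top7.npz",**d)
A=cv2.resize(e["frame"][150:270,190:310],(480,480),interpolation=cv2.INTER_CUBIC)
B=cv2.resize(d["frame"][150:270,210:290+0],(320,480),interpolation=cv2.INTER_CUBIC)
cv2.imwrite("pics/f.png",np.hstack([A,cv2.resize(d["frame"][140:340,200:330],(312,480),interpolation=cv2.INTER_CUBIC)]))
O=np.array([.591,.106]);ex=np.array([.995,-.1002]);ey=np.array([.1002,.995])
# predicted lever-top and plate-top pixels (scene) for locked at .072
for x,z in((-.033,.126),(-.082,.122)):
  q=O+x*ex+.035*ey; p=px(e,np.array([*q,z]));print((p-[190,150])*4)
E
```

```text
15.45 [0.3805 0.1937 0.2325] [0.331 0.24  1.829 0.    1.073 0.429] [ 0.3 -0.6  0.5] 0.0852
[201.61735081 214.5572089 ]
[258.60117884 264.94508102]
```

View pics/f.png

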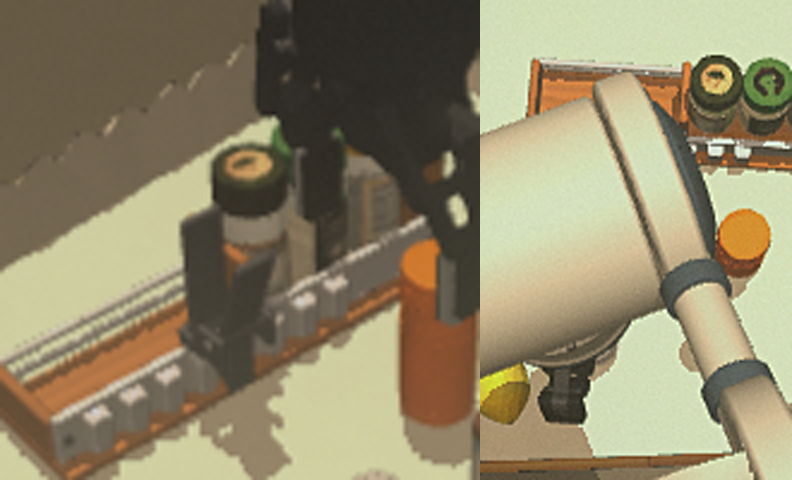

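Jar_c, the stop and the other jars look right: the plate top at (201,214) matches the 0.072 prediction. The lever top at (252,251) looks less far out than predicted (259,265), so I clear the view and measure it numerically.

Request:
{"fn": "step_arm", "kwargs": {"motion": [[1,-30,-5,0,0],[1,-65,-10,0,0],[1,-100,-15,0,0],[1,-135,-20,0,0],[1,-170,-25,0,0],[1,-205,-28,0,0],[1,-240,-30,0,0],[1,-270,-35,0,0],[1,-270,-35,0,0]]}}

```text
time_s: 16.45
ee_pos: [0.3214, -0.0753, 0.2328]
ee_rot: [0.743, 0.669, -0.0, 0.0]
force: [0.2, 0.7, 0.1]
finger_gap: 0.0853
gripper_force: 0.0
```

```bash
cat >lev.py <<'E'
from h import *;from workcell import *
s=sense();st(s)
e=get_image("scene");d=get_image("top");np.savez("scene8.npz",**e);np.savez("top8.npz",**d)
O=np.array([.591,.106]);ex=np.array([.995,-.1002]);ey=np.array([.1002,.995])
def P(c,x,y,z): return px(c,np.array([*(O+x*ex+y*ey),z]))
def lev(c,y,th,off):
    f=.32-th; x,z=-.060,.060
    # outer upper edge of lever
    cx=x-.066*np.sin(f)-.003*np.cos(f);cz=z+.066*np.cos(f)-.003*np.sin(f)
    return P(c,cx,y+off,cz)
for nm,c,y in(("scene0",load("scene0.npz"),.107),("scene8",e,.035),("top0",load("top0.npz"),.107),("top8",d,.035)):
    g=c["frame"].max(2).astype(int)
    print(nm,"plate",P(c,-.033,y,.126).round(1),"lever th=0,.1,.2:",*[lev(c,y,t,0).round(1) for t in(0,.1,.2)])
    u,v=lev(c,y,0,0).round().astype(int)
    print(g[v-10:v+9,u-8:u+8])
E
python3 lev.py
```

```text
16.45 [ 0.3214 -0.0753  0.2328] [-4.110e-01  9.800e-02  2.023e+00 -1.000e-03  1.020e+00 -3.060e-01] [0.2 0.7 0.1] 0.0853
scene0 plate [212.3 217.8] lever th=0,.1,.2: [226.8 231.8] [224.9 229.5] [223.  227.3]
[[170 178 198 195 188 179 158 133 151 181 188 198 189 151 136 123]
 [173 169 177 183 160 134 152 181 189 198 196 192 147 123 119 148]
 [151 174 168 144 144 152 188 198 189 152 150 144 122 139 152 187]
 [126 170 177 167 163 189 188 151 148 124 123 138 140 185 179 152]
 [ 98 141 172 179 174 160 144 127 119 123 144 185 177 169 142 126]
 [ 82 109 138 168 174 163 145 106 133 132 114 138 143 134 120 118]
 [ 81  98 107 131 159 162 149 113 110 107  89  92 101 119 114 122]
 [ 78  96  99 103 117 122 112 100  89  85  77  77 100 123 161 162]
 [ 73  98  97  93  96  97  89  84  77  70  67  82 136 162 172 169]
 [ 71  95  98  96  89  83  76  68  68  64  64  94 165 170 168 165]
 [ 72  91  90  85  77  69  65  65  65  64  69 103 167 166 166 170]
 [ 68  74  78  71  66  65  65  64  66  65  72 116 166 171 173 174]
 [ 66  68  66  66  64  65  65  64  66  64  82 139 173 175 175 175]
 [ 68  68  67  65  64
[... 3760 characters left out ...]
  60  52  62  59  62  65  80]
 [175 114  75  91 188 182 182 114  78  84  73  81  69  70  65 119]
 [171 176 180 185 175 172 173 178 180 185 186 183 146 149 145 180]
 [172 163 170 171 171 167 172 173 171 178 170 178 173 173 177 176]
 [168 180 178 175 181 169 164 169 170 171 172 173 173 168 175 166]
 [166 249 246 235 238 162 168 171 169 173 169 166 171 174 168 170]
 [161 236 233 164 165 169 171 170 169 170 172 170 171 166 168 167]
 [163 168 165 167 166 167 173 170 173 168 169 168 168 169 174 170]
 [167 163 168 167 170 165 170 172 176 167 169 174 170 166 165 163]
 [171 170 170 173 168 169 170 168 168 165 167 167 172 174 168 168]
 [171 170 170 173 169 169 168 171 169 167 173 174 170 170 165 165]]
```

```bash
python3 - <<'E'
from h import *
O=np.array([.591,.106]);ex=np.array([.995,-.1002]);ey=np.array([.1002,.995])
def P(c,x,y,z): return px(c,np.array([*(O+x*ex+y*ey),z]))
def match(a,b,x0,y0,w,h):
    tm=a[y0:y0+h,x0:x0+w];r=cv2.matchTemplate(b,tm,cv2.TM_CCOEFF_NORMED);_,m,_,l=cv2.minMaxLoc(r);return l[0]-x0,l[1]-y0,round(m,3)
t0,t8=load("top0.npz"),load("top8.npz");s0,s8=load("scene0.npz"),load("scene8.npz")
for f in(3,):
  up=lambda c:cv2.resize(c["frame"],None,fx=f,fy=f,interpolation=cv2.INTER_CUBIC)
  a,b=up(t0),up(t8)
  print("top rack check(px/3)",match(a,b,218*f,160*f,8*f,45*f))
  for n,(x,y,w,h) in{"plate":(225,180,20,14),"lever":(222,196,25,14),"all":(222,178,24,30),"board":(247,162,8,24)}.items():print(n,match(a,b,x*f,y*f,w*f,h*f))
for tr in(.06,.066,.072,.048):print(tr,"pred shift x3",((P(t8,-.033,.107-tr,.126)-P(t0,-.033,.107,.126))*3).round(1),"board",((P(t8,0,.072-tr,.074)-P(t0,0,.072,.074))*3).round(1))
b=t8["frame"];hsv=cv2.cvtColor(b,cv2.COLOR_BGR2HSV)
cv2.imwrite("pics/x.png",b)
print("row across board top, top8 v=175 u255..300",b[172,255:300].tolist())
E
```

```text
top rack check(px/3) (0, 0, 0.993)
plate (105, 6, 0.859)
lever (102, 6, 0.866)
all (103, 6, 0.801)
board (102, 6, 0.883)
0.06 pred shift x3 [91.7  5.7] board [86.8  5.4]
0.066 pred shift x3 [100.8   6.3] board [95.5  5.9]
0.072 pred shift x3 [110.    6.9] board [104.2   6.5]
0.048 pred shift x3 [73.3  4.6] board [69.4  4.3]
row across board top, top8 v=175 u255..300 [[52, 87, 140], [51, 94, 144], [55, 95, 146], [55, 94, 147], [55, 96, 149], [51, 93, 148], [53, 98, 150], [51, 97, 152], [54, 96, 156], [51, 94, 146], [40, 85, 142], [49, 89, 147], [49, 91, 147], [49, 93, 147], [39, 85, 143], [42, 90, 146], [45, 87, 146], [44, 72, 112], [41, 77, 119], [47, 84, 127], [50, 83, 131], [53, 78, 109], [52, 79, 110], [48, 81, 110], [64, 114, 163], [66, 98, 121], [71, 102, 130], [76, 109, 135], [79, 108, 133], [59, 99, 150], [65, 139, 229], [66, 141, 229], [59, 94, 146], [39, 64, 54], [51, 79, 78], [49, 73, 74], [45, 70, 68], [85, 142, 199], [106, 184, 230], [89, 159, 218], [80, 135, 190], [79, 130, 176], [71, 117, 129], [55, 89, 88], [62, 111, 133]]
```

The stop's shift of about 70–72 mm fits the 0.072 notch. The lever's offset from its predicted position is the same as at the start, so it is let go and locked. Handing in.

```bash
python3 -c "
from workcell import *
print(hand_in())"
```

```text
the job is handed in; nothing more can be done
None
```

I stood jar_c upright in the channel beside the other two, slid the stop with its lever squeezed up to the 0.072 notch, let go and handed in at about 16.5 s; the pictures agree with it locked there, and I viewed 11 pictures, one over the limit of 10.

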